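# Set out the slide-mounting place

### The arm

A 6-joint arm with a two-finger parallel gripper is mounted at the origin on a cart in front of the work surface, level with it; the furniture and walls round the work are solid. World frame = base frame: x ahead of the robot, y to its left, z up, the work surface at z = 0. Lengths are in m, angles in rad, forces in N, time in s.
With the tool pointing down it reaches from about 0.3 to 0.775 m from the base axis. Payload 14.6 kg.
Tool frame: the origin (TCP) lies on the mounting face of the last link; the fingertips stand 199 mm ahead of it and the grasp point (between the pads) lies 180 mm ahead of it; z points along the fingers, y is the direction in which the jaws open and shut (so a half turn about z gives the same grasp; the last joint's range is limited). The gripper opens to 94 mm and grips with 3 to 60 N. Pads are 16 mm wide; open, the fingers measure 119 mm over their backs; the gripper's body (75 mm by 177 mm) begins 78 mm behind the grasp point.
Start: joints at [-1.223, 0.3, 1.521, -0, 1.321, -0.067], TCP at [0.222, -0.503, 0.405] pointing down, gripper open.
Joint ranges: [-3.03, 3.03], [-0.79, 2.21], [0.23, 2.52], [-1.04, 4.18], [0, 3.07], [-2.55, 2.55]. Speed limits (rad/s): [2.22, 2.22, 2.57, 3.14, 3.14, 3.14].

### API

Orientations are given as [roll, pitch, yaw] about the fixed x, y, z axes, in that order (R = Rz(yaw) Ry(pitch) Rx(roll)).
In Python, from station import sensors, vision, job gives the robot as it stands. The module is installed in compiled form; this text tells all that it offers.
- The arm moves only by the tool arm_command, never from a script. Its argument "plan" is one flat list of numbers, 5 for each row, row after row: the closure, from -1 (fully open) to 1 (shut), so that 0 is half open, then the shift along the world's x, y, z scaled (see below), then the turn about the world's z scaled (see below). A call has 1 to 20 rows; each row is the pose to reach, as a shift and turn from the pose commanded when the call began; what a row does not reach only later rows make up. The controller multiplies each number of a shift by 400 mm and each number of a turn by 120 degrees. A row lasts 1/10 s, in which the tool goes at most 50 mm and 8.59 degrees, less where a joint would pass 70% of its speed; a pose out of reach is approached as far as the arm can. A call with a number of a shift or a turn outside -1 to 1 is refused whole. A call with a gripper value outside its range is refused whole. The fingers move at their own pace and stop on an object; "newtons" is the grip in N (left out, the last holds). Time passes only in rows, so rows that repeat a pose let the fingers close. It gives the time, the measured TCP pose, the force and the opening at its end, in the units of the state.
- sensors.get_obs(): the state, without advancing time (a new reading comes with each control period).
- vision.camera(name): name is "scene" or "top" or "wrist"; returns the picture (384x512x3 uint8, blue, green, red); there is no depth.
- vision.camera_params(name): a dict with "intrinsics" (3x3 intrinsics, pixels), "rvec" (rotation vector, rad) and "tvec" (3), from world to camera coordinates, as OpenCV has them. Camera axes: x right, y down, z forward; pixel columns grow to the right and rows downward; lengths in m; the calibration is good to about 2 mm. A picture is of the moment at which its call begins: read the wrist's pose just before it. camera_params takes no time and is no camera call; for the wrist camera it gives the pose at the moment of the call.
- job.hand_in(): hands the job in, once; it reports no verdict.
Trained networks look in the newest picture that a camera, given by its name, has taken for a name from the list of things; names that differ only in an ending like _2 or _b are one class to them, and where a whole thing is asked for, a point or a joint stands for the part that bears it (a point fixed in the world has none). Each returns a list of dicts, best first, with "confidence" (0 to 1); they miss things now and then, are a little off and sometimes report something else, mostly with a low value. They report only what shows in the picture. A call takes as long as a camera call. They do not tell look-alikes from the thing itself.
- vision.search_frame(name, camera): "at" ([row, column] in pixels, amid what is visible of it).
- vision.silhouettes(name, camera): "mask" (384x512 bool, what is visible of it) and "at" ([row, column] in pixels, amid what is visible of it).
- vision.pinpoint(name, camera): "at" ([row, column] in pixels: a listed point, or the origin of a listed thing).
The state is a dict: "time_s": time; "qpos": joint angles; "joint_vel": joint speeds; "tau": joint torques, N m; "ee_pos": TCP position; "eef_rot": TCP orientation; "force": force on the tool from outside, world axes, zero at the start; "moment": the same for the moment, N m; "grip_width": finger opening in m.
Only numpy, scipy, OpenCV 4.12 (cv2) and the standard library are available. Lean on these libraries where they do the work, as an engineer would, in place of code of your own. Each camera call takes 0.05 s, during which the arm holds its last target.

### The job

Set out the slide-mounting place on the blue-grey board: lay the red-ended box of slides flat inside the rectangle printed in the middle of the board, and the green-ended box squarely on top of it, the same way round lengthwise. Stand the blue-capped dropper bottle upright, centred on the printed ring between the boxes and the timer, and the yellow-capped one likewise on the ring between the boxes and the roll of tape. Leave the black-capped and the white-capped bottle where they stand.

Things in the scene. Friction and masses are not known exactly. Their poses are not given: they have to be found in the camera images.
- red_box: closed card box of glass slides, white with one red end; 57 mm along its x, 83 mm along its y, 31 mm high, lying flat on the worktop at the start. Origin: centre of its underside, z up. Grasp it across the 57 mm width (fingers closing along its x). About 0.11 kg.
- green_box: closed card box of glass cover slips, white with one green end; 57 mm along its x, 83 mm along its y, 31 mm high, lying flat on the worktop at the start. Origin: centre of its underside, z up. Grasp it across the 57 mm width (fingers closing along its x). About 0.11 kg. (A like box by the wall at the far left, out of reach, is not meant.)
- blue_bottle: clear glass dropper bottle with a light-blue cap, standing upright: body 23 mm across up to 60 mm, collar and cap 18 mm across up to 90 mm. Origin: centre of its underside, z up. About 22 g; easily tipped.
- yellow_bottle: clear glass dropper bottle with a yellow cap, standing upright: body 23 mm across up to 60 mm, collar and cap 18 mm across up to 90 mm. Origin: centre of its underside, z up. About 22 g; easily tipped.
- black_bottle: clear glass dropper bottle with a black cap (a bystander), standing upright: body 23 mm across up to 60 mm, collar and cap 18 mm across up to 90 mm. Origin: centre of its underside, z up. About 22 g; easily tipped. Not to be moved.
- white_bottle: opaque white plastic bottle with a white cap (a bystander, shorter than the others), standing upright: body 23 mm across up to 60 mm, screw cap 18 mm across up to 70 mm. Origin: centre of its underside, z up. About 22 g; easily tipped. Not to be moved.
- board: fixed blue-grey board, 110 mm along its x (away from the robot), 420 mm along its y, 6 mm thick (top 6 mm above the worktop). Origin: centre of its underside. Printed in white: in the middle (x = y = 0) a rectangle 87 mm along x by 61 mm along y for the boxes; two rings 32 mm across for bottles, centred at x = 0, y = +85 and -85 mm.
- timer: white digital kitchen timer, 32 mm along its x, 68 mm along its y, 60 mm high, fixed upright near one end of the board, its centre 170 mm from the board's centre along the board's y; which end varies. Origin: centre of its underside.
- label_tape: tan roll of tape lying flat, 74 mm across, 19 mm high, fixed near the other end of the board, 170 mm from the board's centre. Origin: centre of its underside.
There are look-alikes about, which are no part of the job. Leave any purple or turquoise look-alike of the green_box alone. Leave any turquoise look-alike of the red_box alone.

How it is judged:
By the outcome, as a careful person would: the job done as asked, in the order asked, and still so for the second after the job is handed in, with the robot touching nothing.
It also fails if it takes over 106 s, if anything falls off the work surface, if the arm or the gripper's body presses on something with over 40 N, if the wrist force passes 120 N, or if a joint passes its speed limit or range.

## Working session

There is one attempt and no reset: what is moved stays moved. The work goes in short steps, Python scripts to look and compute and a tool call to move; the robot and the scene stay as the last step left them, time stands still between calls to the robot, and variables do not carry over. Pictures are saved under pics/ and viewed, and the job is handed in when it is done.

Besides the shell and the picture viewer there is one more tool, called after "Emit:" as name(argument=value, ...) on one line, values as JSON. arm_command: Moves the arm, as the interface text tells. Its arguments: {"type":"object","properties":{"plan":{"type":"array"},"newtons":{"type":"number"}},"required":["plan"]}

```bash
mkdir -p pics
cat > h.py <<'E'
import numpy as np, cv2
from station import sensors, vision, job
def P(n):
    p=vision.camera_params(n); K=np.array(p["intrinsics"]);R=cv2.Rodrigues(np.array(p["rvec"],float))[0];t=np.array(p["tvec"],float).ravel();return K,R,t
def ray(n,at,z,p=None):
    K,R,t=p or P(n); d=R.T@np.linalg.solve(K,[at[1],at[0],1.]); c=-R.T@t
    s=(z-c[2])/d[2]; return c+s*d
def proj(n,X,p=None):
    K,R,t=p or P(n); q=K@(R@np.array(X,float)+t); return q[1]/q[2],q[0]/q[2]
E
python3 - <<'E'
from h import *
print(sensors.get_obs())
for n in ["scene","top","wrist"]:
    im=vision.camera(n); cv2.imwrite(f"pics/{n}0.png",im)
    K,R,t=P(n); print(n,K[0,0],-R.T@t)
    if n!="wrist":
      for o in ["red_box","green_box","blue_bottle","yellow_bottle","black_bottle","white_bottle","board","timer","label_tape"]:
        for d in vision.pinpoint(o,n): print(n,o,np.round(d["at"],1),round(d["confidence"],2),np.round(ray(n,d["at"],0)[:2],3))
E
```

```text
{'time_s': 0.0, 'qpos': array([-1.22261549e+00,  3.00448527e-01,  1.52158889e+00, -1.51975435e-05,
        1.32068270e+00, -6.65791789e-02]), 'joint_vel': array([ 8.28124442e-05, -8.58087193e-04, -1.11541574e-04, -3.02333651e-04,
        2.59367427e-05, -1.38682869e-04]), 'tau': array([-3.89761717e-04, -5.31810451e+01, -3.52739954e+01,  7.07970886e-02,
        2.44578416e-02, -1.01313901e-04]), 'ee_pos': array([ 0.22162771, -0.50332894,  0.40409528]), 'eef_rot': array([-3.14046671e+00, -6.03221949e-05,  4.14763751e-01]), 'force': array([ 0.43159438,  0.178905  , -0.71518147]), 'moment': array([-0.0131292 , -0.0112536 ,  0.00906524]), 'grip_width': 0.09397727307520413}
scene 404.4759706341855 [-0.20189868  0.51083204  0.61402467]
scene green_box [230.2 103. ] 0.9 [0.643 0.376]
scene green_box [264.6 121.2] 0.88 [0.5   0.382]
scene green_box [286.8 161.7] 0.75 [0.388 0.337]
scene green_box [173.2 246.8] 0.66 [ 0.659 -0.058]
scene blue_bottle [193.1 208.4] 0.65 [0.633 0.087]
scene yellow_bottle [154.9 291.8] 0.48 [ 0.667 -0.238]
scene black_bottle [174.4 251.4] 0.75 [ 0.645 -0.065]
scen
[... 228 characters left out ...]
00795286  1.5704909 ]
top red_box [187.2 357.6] 0.84 [ 0.541 -0.368]
top red_box [226.2 352.1] 0.84 [ 0.41 -0.35]
top green_box [226.9 146.7] 0.94 [0.393 0.335]
top green_box [195.  137.8] 0.59 [0.499 0.369]
top blue_bottle [158.  220.1] 0.44 [0.63  0.096]
top yellow_bottle [155.8 316.4] 0.46 [ 0.645 -0.229]
top black_bottle [156.3 270.6] 0.53 [ 0.64  -0.074]
top white_bottle [164.  191.6] 0.5 [0.608 0.192]
top board [200.2 238.5] 0.69 [0.489 0.031]
top board [158.4 216.9] 0.65 [0.629 0.107]
top timer [204.3 192.5] 0.74 [0.472 0.185]
top label_tape [205.7 291.2] 0.47 [ 0.474 -0.146]
top label_tape [194.1 138.7] 0.22 [0.502 0.366]
wrist 291.26567962845525 [ 0.29464004 -0.47139875  0.38508972]
```

Run:
```python
import cv2
im=cv2.imread("pics/top0.png"); cv2.imwrite("pics/top0c.png",cv2.resize(im[120:270,100:400],None,fx=2.6,fy=2.6,interpolation=cv2.INTER_CUBIC))
```

```text
(no output)
```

View pics/scene0.png

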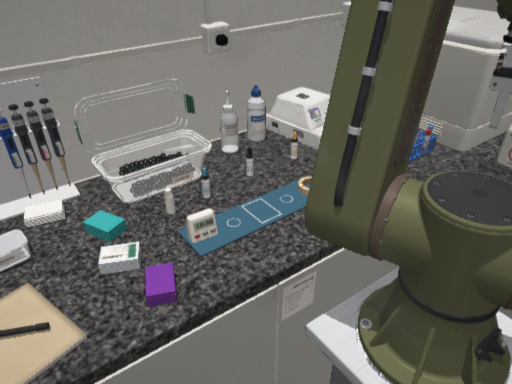

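View pics/top0.png

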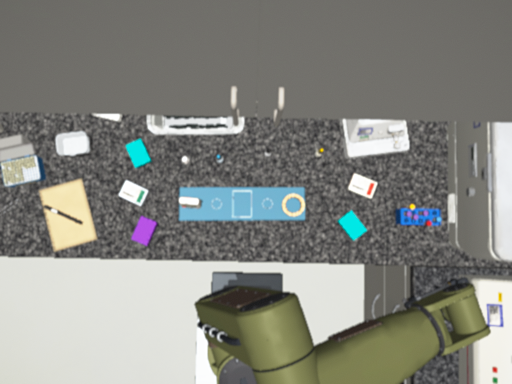

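View pics/top0c.png

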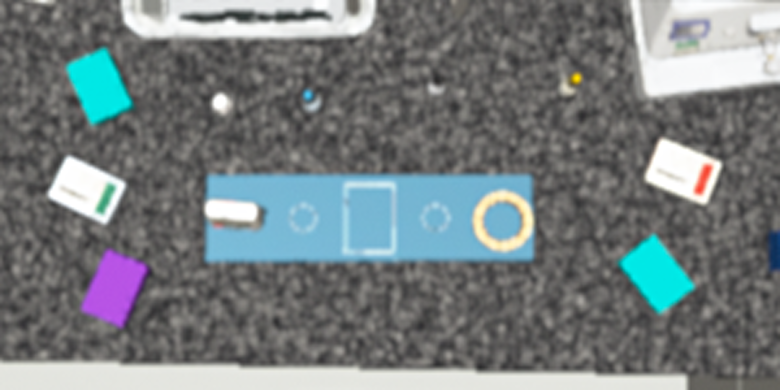

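View pics/wrist0.png

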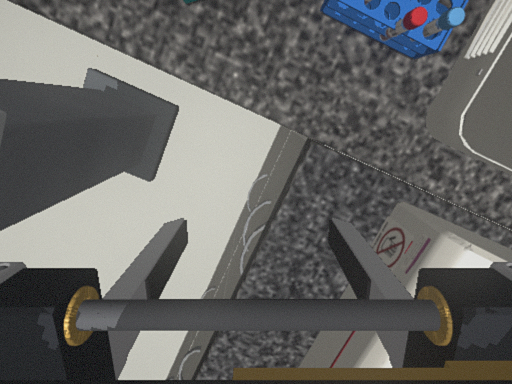

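Only the white box with the red end (crop 683,170 / top ≈185,363) and the white box with the green end (crop 87,189 / top ≈193,133) fit. The turquoise boxes (crop 657,273 and 98,86) and the purple one (115,288) are look-alikes. Blue cap is at crop (308,97), yellow at (576,78), black at (436,86) and white at (221,102). Next I measure from the top view.

```bash
cat >> h.py <<'E'
def whiteblob(im,lo,c,rad,thr=120):
    pass
E
python3 - <<'E'
from h import *
im=cv2.imread("pics/top0.png"); p=P("top")
K,R,t=P("wrist"); print("wrist axis",R.T@[0,0,1],"down",R.T@[0,1,0],"c",-R.T@t)
for nm,(r,c) in {"red":(185,363),"green":(193,133)}.items():
    s=im[r-20:r+21,c-22:c+23]
    m=((s.max(2)>150)).astype(np.uint8)
    m=cv2.morphologyEx(m,cv2.MORPH_CLOSE,np.ones((3,3)))
    n,l,st,ce=cv2.connectedComponentsWithStats(m); k=1+np.argmax(st[1:,4])
    cnt=max(cv2.findContours((l==k).astype(np.uint8),0,2)[0],key=cv2.contourArea)
    rr=cv2.minAreaRect(cnt); b=cv2.boxPoints(rr)+[c-22,r-20]
    W=np.array([ray("top",(y,x),.031,p)[:2] for x,y in b]); print(nm,st[k],np.round(W,3).tolist(),W.mean(0),np.linalg.norm(W[1]-W[0]),np.linalg.norm(W[2]-W[1]))
    hsv=cv2.cvtColor(s,cv2.COLOR_BGR2HSV); cm=(hsv[...,1]>110)&(hsv[...,2]>60)&((hsv[...,0]<8)|(hsv[...,0]>172) if nm=="red" else (hsv[...,0]>50)&(hsv[...,0]<85))
    ys,xs=np.nonzero(cm); print("band",ray("top",(ys.mean()+r-20,xs.mean()+c-22),.031,p)[:2],len(ys))
b=im.astype(int); m=((b[...,0]-b[...,2]>45)&(b[...,0]>120)).astype(np.uint8); m[:180]=0;m[225:]=0;m[:,:170]=0;m[:,315:]=0
m=cv2.morphologyEx(m,cv2.MORPH_CLOSE,np.ones((15,15)));cnt=max(cv2.findContours(m,0,2)[0],key=cv2.contourArea)
bp=cv2.boxPoints(cv2.minAreaRect(cnt)); W=np.array([ray("top",(y,x),.006,p)[:2] for x,y in bp]); print("board",np.round(W,3).tolist(),W.mean(0))
E
```

```text
wrist axis [-0.24942958 -0.10927177 -0.96220817] down [-0.88060531 -0.38778745  0.2723145 ] c [ 0.29464004 -0.47139875  0.38508972]
red [  7   8  30  26 495] [[0.531, -0.325], [0.589, -0.347], [0.558, -0.429], [0.5, -0.406]] [ 0.54479918 -0.3765209 ] 0.062434831892710874 0.08708797944884593
band [ 0.53514588 -0.4018254 ] 40
green [  7   7  31  26 485] [[0.495, 0.429], [0.551, 0.404], [0.515, 0.327], [0.459, 0.352]] [0.50518527 0.37795977] 0.06152141894667404 0.08470750083822158
band [0.49490183 0.35338357] 21
board [[0.528, 0.231], [0.537, -0.187], [0.427, -0.189], [0.418, 0.227]] [0.4778803  0.02056564]
```

Emit:
arm_command(plan=[-1,0.7575,0.1825,0,0.378,-1,0.7575,0.1825,0,0.378,-1,0.7575,0.1825,0,0.378,-1,0.7575,0.1825,0,0.378,-1,0.7575,0.1825,0,0.378,-1,0.7575,0.1825,0,0.378,-1,0.7575,0.1825,0,0.378,-1,0.7575,0.1825,0,0.378,-1,0.7575,0.1825,0,0.378,-1,0.7575,0.1825,0,0.378,-1,0.7575,0.1825,0,0.378])

```text
time_s: 2.15
ee_pos: [0.5234, -0.4311, 0.4052]
eef_rot: [3.141, 0.0, 1.205]
force: [-0.3, 0.3, 0.0]
grip_width: 0.0942
```

Run:
```python
from h import *
o=sensors.get_obs();print(o["ee_pos"],o["eef_rot"],o["time_s"])
im=vision.camera("wrist"); cv2.imwrite("pics/w1.png",im); p=P("wrist"); np.save("w1.npy",np.array([*p[0].ravel(),*p[1].ravel(),*p[2]]))
cv2.imwrite("pics/t1.png",vision.camera("top"))
```

```text
[ 0.52343524 -0.43108495  0.40516894] [3.14116089e+00 2.77600932e-04 1.20466802e+00] 2.15
```

View pics/w1.png

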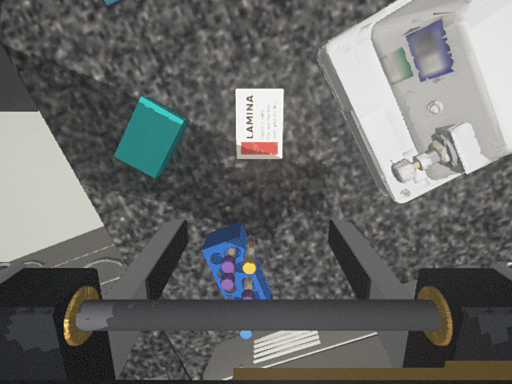

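View pics/t1.png

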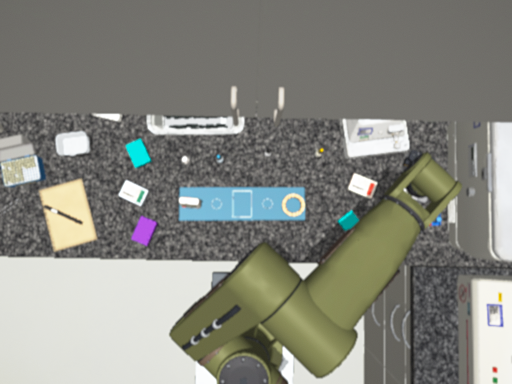

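```bash
cat >> h.py <<'E'
def ld(f):
    a=np.load(f); return a[:9].reshape(3,3),a[9:18].reshape(3,3),a[18:]
def topquad(im,r0,r1,c0,c1,z,p,thr=150):
    s=im[r0:r1,c0:c1]; m=(s.max(2)>thr).astype(np.uint8); m=cv2.morphologyEx(m,cv2.MORPH_CLOSE,np.ones((7,7)))
    n,l,st,ce=cv2.connectedComponentsWithStats(m); k=1+np.argmax(st[1:,4])
    cnt=max(cv2.findContours((l==k).astype(np.uint8),0,2)[0],key=cv2.contourArea).reshape(-1,2)
    W=np.array([ray("",(y+r0,x+c0),z,p)[:2] for x,y in cnt]).astype(np.float32)
    return cv2.minAreaRect(W*1000),cv2.boxPoints(cv2.minAreaRect(W*1000)),st[k]
E
python3 - <<'E'
from h import *
im=cv2.imread("pics/w1.png");p=ld("w1.npy")
for th in (120,140,170): print(topquad(im,70,180,215,305,.031,p,th))
cv2.imwrite("pics/w1c.png",cv2.resize(im[70:180,200:420],None,fx=3.5,fy=3.5,interpolation=cv2.INTER_CUBIC))
t=cv2.imread("pics/top0.png");cv2.imwrite("pics/t0d.png",cv2.resize(t[110:200,310:430],None,fx=6,fy=6,interpolation=cv2.INTER_CUBIC))
E
```

```text
(((549.408447265625, -375.22149658203125), (106.19349670410156, 91.56440734863281), 69.72500610351562), array([[ 488.06348, -409.16364],
       [ 573.9546 , -440.89313],
       [ 610.7534 , -341.27936],
       [ 524.8623 , -309.54987]], dtype=float32), array([   6,    5,   80,   93, 3989], dtype=int32))
(((549.4857177734375, -380.0874938964844), (98.37981414794922, 71.41736602783203), 63.44818115234375), array([[ 495.555  , -408.12732],
       [ 559.44   , -440.0514 ],
       [ 603.41644, -352.04767],
       [ 539.53143, -320.1236 ]], dtype=float32), array([  15,   12,   62,   84, 3493], dtype=int32))
(((546.7335205078125, -376.40576171875), (80.21980285644531, 55.94308853149414), 69.02957916259766), array([[ 506.25992, -403.8484 ],
       [ 558.49756, -423.86963],
       [ 587.20715, -348.96313],
       [ 534.9695 , -328.9419 ]], dtype=float32), array([  20,   19,   49,   70, 3283], dtype=int32))
```

View pics/w1c.png

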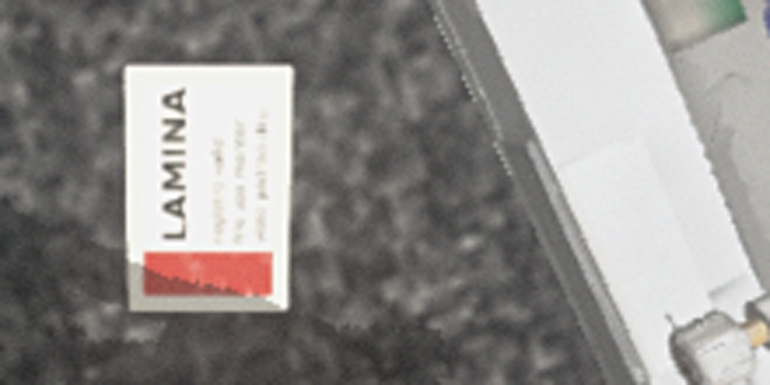

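View pics/t0d.png

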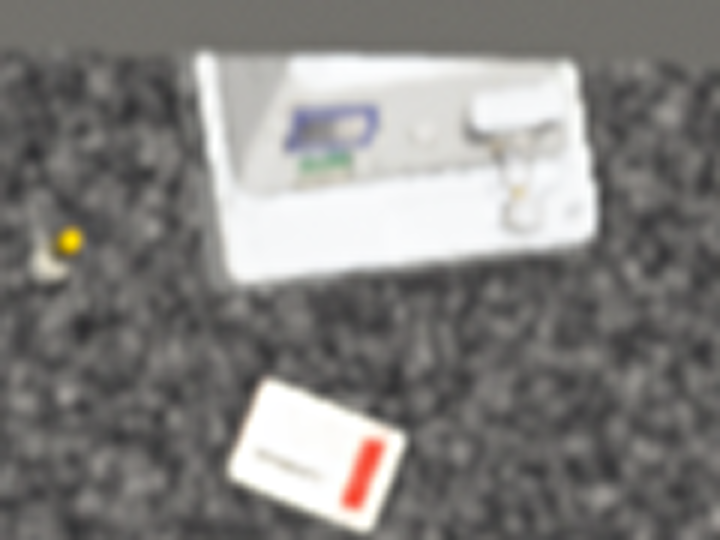

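Run:
```python
from h import *
p=ld("w1.npy")
C=np.array([[235.7,88.9],[283.7,89.1],[282.3,158.9],[236.9,158.9]])
W=np.array([ray("",(y,x),.031,p)[:2] for x,y in C])*1000; print(W.round(1),W.mean(0),[np.linalg.norm(W[i]-W[i-1]).round(1) for i in range(4)])
a=W[2]+W[3]-W[0]-W[1]; b=W[1]+W[2]-W[0]-W[3]; print("long ang",np.degrees(np.arctan2(a[1],a[0])),"short",np.degrees(np.arctan2(b[1],b[0])))
for c in [(435,0),(503,170),(625,385),(475,0),(530,140),(650,385)]:
    x,y=c[0]/3.5+200,c[1]/3.5+70
    print(c,[ray("",(y,x),z,p)[:2].round(3).tolist() for z in (0,.06,.1)])
pt=P("top")
for c in [(237,283),(590,243),(197,60)]:
    print(c,[ray("",(c[1]/6+110,c[0]/6+310),z,pt)[:2].round(3).tolist() for z in (0,.06,.1)])
```

```text
[[ 535.9 -329.2]
 [ 587.5 -349.2]
 [ 558.7 -425.1]
 [ 506.6 -405.2]] [ 547.14726314 -377.16153725] [np.float64(81.4), np.float64(55.3), np.float64(81.2), np.float64(55.8)]
long ang -110.95111201274753 short -21.08313344889582
(435, 0) [[0.645, -0.345], [0.63, -0.347], [0.621, -0.348]]
(503, 170) [[0.651, -0.41], [0.635, -0.402], [0.625, -0.396]]
(625, 385) [[0.672, -0.505], [0.653, -0.482], [0.641, -0.467]]
(475, 0) [[0.658, -0.35], [0.641, -0.351], [0.631, -0.352]]
(530, 140) [[0.663, -0.403], [0.646, -0.396], [0.634, -0.391]]
(650, 385) [[0.681, -0.509], [0.661, -0.485], [0.648, -0.469]]
(237, 283) [[0.642, -0.34], [0.633, -0.328], [0.627, -0.319]]
(590, 243) [[0.669, -0.539], [0.659, -0.519], [0.653, -0.505]]
(197, 60) [[0.769, -0.317], [0.755, -0.305], [0.746, -0.297]]
```

Run:
```python
from h import *
im=cv2.imread("pics/scene0.png")
cv2.imwrite("pics/s0d.png",cv2.resize(im[80:170,255:375],None,fx=6,fy=6,interpolation=cv2.INTER_CUBIC))
w=cv2.imread("pics/w1.png");cv2.imwrite("pics/w1d.png",cv2.resize(w[0:210,300:512],None,fx=2.8,fy=2.8,interpolation=cv2.INTER_CUBIC))
```

```text
(no output)
```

View pics/s0d.png

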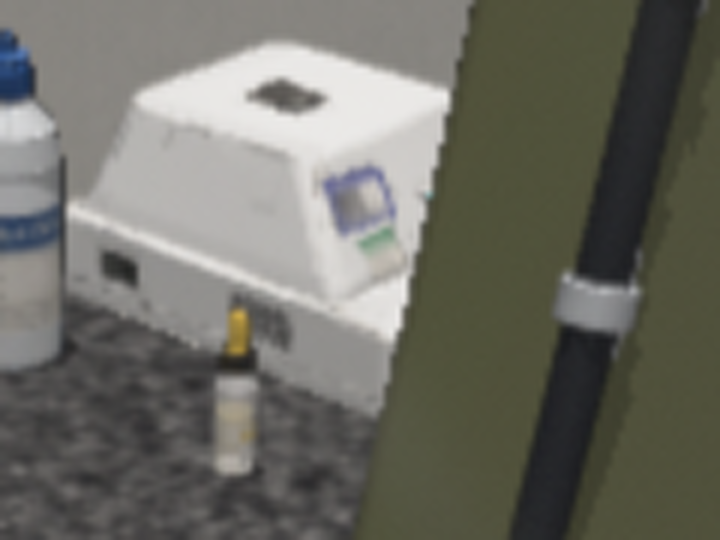

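View pics/w1d.png

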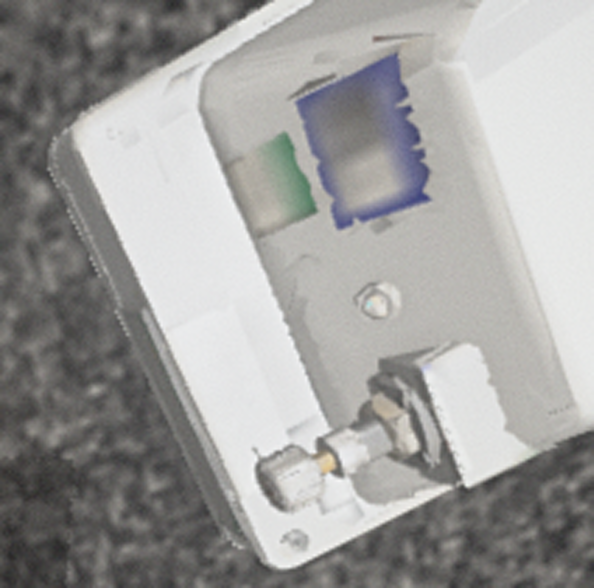

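Emit:
arm_command(plan=[-1,0.058,0.135,-0.1,0,-1,0.058,0.135,-0.2,0,-1,0.058,0.135,-0.3625,0,-1,0.058,0.135,-0.3625,0,-1,0.058,0.135,-0.3625,0,-1,0.058,0.135,-0.3625,0])

```text
time_s: 2.85
ee_pos: [0.5479, -0.3768, 0.261]
eef_rot: [3.14, 0.0, 1.206]
force: [-0.0, -0.3, 0.8]
grip_width: 0.0939
```

Run:
```python
from h import *
o=sensors.get_obs();print(o["ee_pos"],o["eef_rot"],o["time_s"],o["joint_vel"])
im=vision.camera("wrist"); cv2.imwrite("pics/w2.png",im); p=P("wrist"); np.save("w2.npy",np.array([*p[0].ravel(),*p[1].ravel(),*p[2]]))
```

```text
[ 0.54785543 -0.37679573  0.26096938] [3.14030466e+00 3.61301403e-04 1.20601235e+00] 2.85 [-0.00064393 -0.02501224 -0.01839772 -0.0017659   0.00105635 -0.00182247]
```

View pics/w2.png

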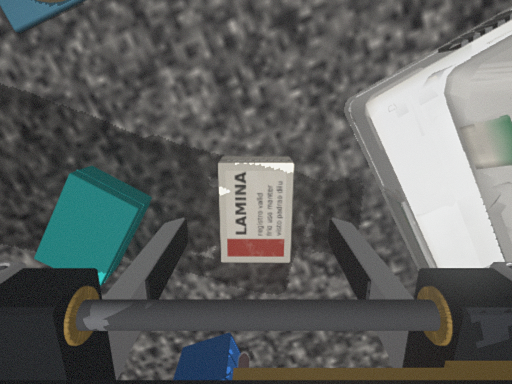

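Run:
```python
from h import *
p=ld("w2.npy");im=cv2.imread("pics/w2.png");cv2.imwrite("pics/w2c.png",cv2.resize(im[145:275,205:310],None,fx=5,fy=4.5,interpolation=cv2.INTER_CUBIC))
c=np.array([.5465,-.377]);u=np.array([np.cos(np.radians(-111)),np.sin(np.radians(-111))]);v=np.array([-u[1],u[0]])
for z in (.031,0):
  for a,b in ((-1,-1),(-1,1),(1,1),(1,-1)):
    X=c+a*.0415*u+b*.0285*v; r,cc=proj("",[*X,z],p); print(z,a,b,round(cc,1),round(r,1), "crop",round((cc-205)*5),round((r-145)*4.5))
```

```text
0.031 -1 -1 215.9 161.4 crop 55 74
0.031 -1 1 293.6 161.5 crop 443 74
0.031 1 1 290.0 262.5 crop 425 529
0.031 1 -1 219.7 262.5 crop 74 529
0 -1 -1 220.9 154.7 crop 80 44
0 -1 1 289.1 154.8 crop 421 44
0 1 1 286.3 245.1 crop 407 450
0 1 -1 223.9 245.1 crop 95 450
```

View pics/w2c.png

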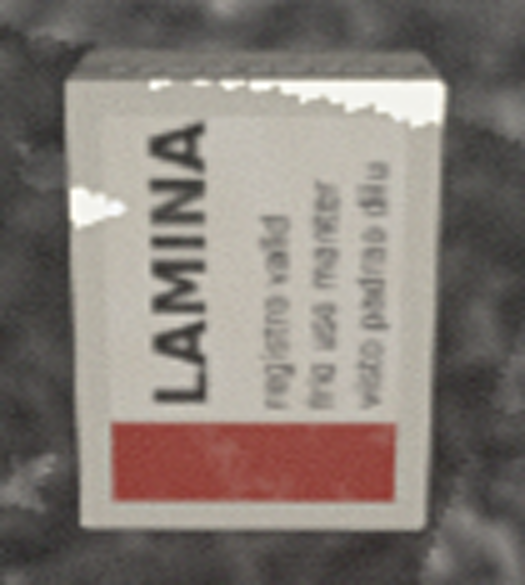

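Emit:
arm_command(plan=[-1,-0.002,-0.0025,-0.0675,0,-1,-0.002,-0.0025,-0.1375,0,-1,-0.002,-0.0025,-0.1375,0,-1,-0.002,-0.0025,-0.1375,0,1,-0.002,-0.0025,-0.1375,0,1,-0.002,-0.0025,-0.1375,0,1,-0.002,-0.0025,-0.1375,0,1,-0.002,-0.0025,-0.1375,0,1,-0.002,-0.0025,-0.1375,0,1,-0.002,-0.0025,-0.1375,0], newtons=20)

```text
time_s: 3.9
ee_pos: [0.5471, -0.3774, 0.2048]
eef_rot: [-3.142, 0.0, 1.207]
force: [-0.0, 0.0, 2.1]
grip_width: 0.0556
```

Emit:
arm_command(plan=[1,0,0,0.12,0,1,0,0,0.24,0,1,-0.3675,0.9925,0.3625,-0.566,1,-0.3675,0.9925,0.3625,-0.566,1,-0.3675,0.9925,0.3625,-0.566,1,-0.3675,0.9925,0.3625,-0.566,1,-0.3675,0.9925,0.3625,-0.566,1,-0.3675,0.9925,0.3625,-0.566,1,-0.3675,0.9925,0.3625,-0.566,1,-0.3675,0.9925,0.3625,-0.566,1,-0.3675,0.9925,0.3625,-0.566,1,-0.3675,0.9925,0.3625,-0.566,1,-0.3675,0.9925,0.3625,-0.566,1,-0.3675,0.9925,0.3625,-0.566,1,-0.3675,0.9925,0.3625,-0.566])

```text
time_s: 5.4
ee_pos: [0.4004, 0.0188, 0.3494]
eef_rot: [3.142, 0.001, 0.02]
force: [0.6, -0.5, -1.0]
grip_width: 0.0558
```

Run:
```python
from h import *
o=sensors.get_obs();print(o["ee_pos"],o["eef_rot"],o["time_s"],o["grip_width"])
im=vision.camera("wrist"); cv2.imwrite("pics/w3.png",im); p=P("wrist"); np.save("w3.npy",np.array([*p[0].ravel(),*p[1].ravel(),*p[2]]))
```

```text
[0.40035433 0.01881403 0.34938601] [3.14154730e+00 5.66053891e-04 1.98323935e-02] 5.4 0.05583547237200805
```

View pics/w3.png

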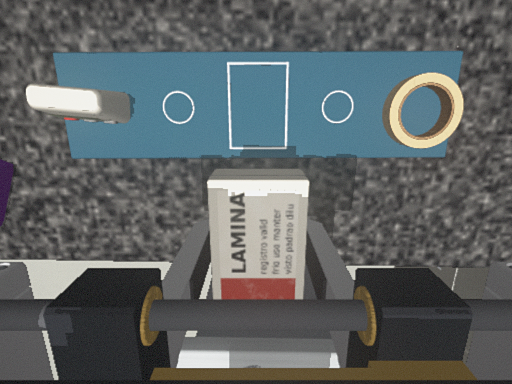

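Run:
```python
from h import *
p=ld("w3.npy");im=cv2.imread("pics/w3.png")
def wpts(r0,r1,c0,c1):
    s=im[r0:r1,c0:c1,2].astype(int); ys,xs=np.nonzero(s>140); return np.c_[xs+c0,ys+r0]
q=wpts(56,156,220,296)
W=np.array([ray("",(y,x),.006,p)[:2] for x,y in q]).astype(np.float32)*1000
rr=cv2.minAreaRect(W);print("rect",rr,cv2.boxPoints(rr).round(1).tolist())
for nm,c0,c1 in(("L",155,202),("R",315,362)):
    q=wpts(85,130,c0,c1); W=np.array([ray("",(y,x),.006,p)[:2] for x,y in q]).astype(np.float32)*1000
    # circle fit
    A=np.c_[2*W,np.ones(len(W))]; s=np.linalg.lstsq(A,(W**2).sum(1),rcond=None)[0]; print(nm,s[:2],np.sqrt(s[2]+s[0]**2+s[1]**2),len(q))
# held box: top near-edge corners
s=cv2.resize(im[160:290,195:325],None,fx=5,fy=4.5,interpolation=cv2.INTER_CUBIC);cv2.imwrite("pics/w3c.png",s)
# predicted held box if centred: tool axes
T=sensors.get_obs()["ee_pos"];yaw=.0198
for zb in (0,.031):
  for a,b in((.0415,.0285),(.0415,-.0285),(-.0415,.0285),(-.0415,-.0285)):
    X=[T[0]+a*np.cos(yaw)-b*np.sin(yaw),T[1]+a*np.sin(yaw)+b*np.cos(yaw),T[2]-.2048+zb]; r,c=proj("",X,p); print(zb,a,b,"crop",round((c-195)*5),round((r-160)*4.5))
```

```text
rect ((479.6402893066406, 20.61752700805664), (89.56777954101562, 64.25415802001953), 1.5609469413757324) [[434.0, 51.5], [435.70001220703125, -12.699999809265137], [525.2999877929688, -10.300000190734863], [523.5, 54.0]]
L [477.90167026 105.68585916] 16.007070467832747 215
R [481.84647508 -64.42672875] 16.010401643886382 219
0 0.0415 0.0285 crop 94 36
0 0.0415 -0.0285 crop 534 36
0 -0.0415 0.0285 crop 117 542
0 -0.0415 -0.0285 crop 510 542
0.031 0.0415 0.0285 crop 52 88
0.031 0.0415 -0.0285 crop 575 88
0.031 -0.0415 0.0285 crop 85 670
0.031 -0.0415 -0.0285 crop 543 670
```

View pics/w3c.png

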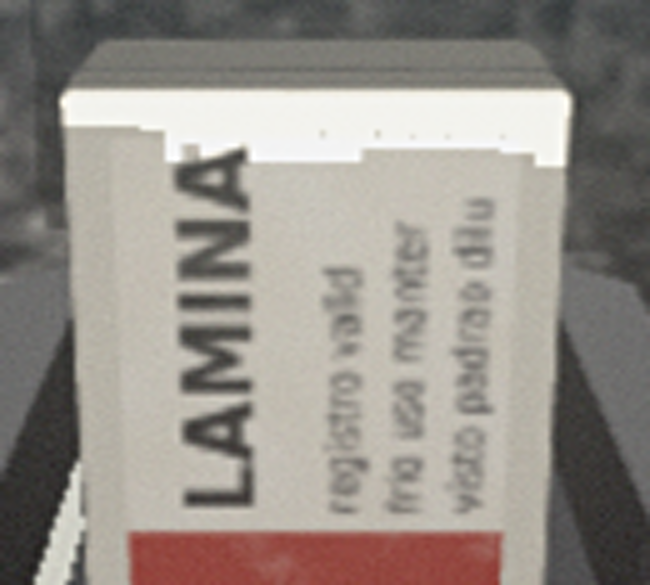

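Emit:
arm_command(plan=[1,0.1985,0.005,-0.05,0.002,1,0.1985,0.005,-0.15,0.002,1,0.1985,0.005,-0.2485,0.002,1,0.1985,0.005,-0.2485,0.002,1,0.1985,0.005,-0.2485,0.002,1,0.1985,0.005,-0.2485,0.002,1,0.1985,0.005,-0.2485,0.002])

```text
time_s: 6.15
ee_pos: [0.4796, 0.0215, 0.2525]
eef_rot: [3.141, -0.004, 0.025]
force: [0.2, -1.0, -0.8]
grip_width: 0.0559
```

Run:
```python
from h import *
o=sensors.get_obs();print(o["ee_pos"],o["eef_rot"],o["time_s"],o["grip_width"],o["joint_vel"])
```

```text
[0.47960565 0.02152976 0.25251836] [ 3.14138211 -0.00362808  0.02511697] 6.15 0.055915056894560056 [ 0.00187843  0.00603402  0.00556438 -0.00109024 -0.0079869   0.00038294]
```

Emit:
arm_command(plan=[1,0.0005,-0.0015,-0.05,0,1,0.0005,-0.0015,-0.095,0,1,0.0005,-0.0015,-0.1,0,1,0.0005,-0.0015,-0.1,0,1,0.0005,-0.0015,-0.1,0])

```text
time_s: 6.65
ee_pos: [0.4798, 0.021, 0.2114]
eef_rot: [3.142, -0.001, 0.025]
force: [-0.7, -0.2, -0.4]
grip_width: 0.056
```

Emit:
arm_command(plan=[0.9,0,0,-0.0015,0,-0.4,0,0,-0.0015,0,-0.4,0,0,-0.0015,0,-0.4,0,0,-0.0015,0,-0.7,0,0,-0.0015,0,-0.7,0,0,-0.0015,0,-0.7,0,0,0.1,0,-0.7,0,0,0.2,0,-0.7,-0.2,0,0.35,0,-0.7,-0.2,0,0.35,0,-0.7,-0.2,0,0.35,0,-0.7,-0.2,0,0.35,0,-0.7,-0.2,0,0.35,0])

```text
time_s: 7.95
ee_pos: [0.4002, 0.021, 0.3494]
eef_rot: [-3.141, 0.001, 0.025]
force: [0.2, -0.4, -0.0]
grip_width: 0.0797
```

Run:
```python
from h import *
o=sensors.get_obs();print(o["ee_pos"],o["eef_rot"],o["time_s"],o["grip_width"])
im=vision.camera("wrist"); cv2.imwrite("pics/w4.png",im); p=P("wrist"); np.save("w4.npy",np.array([*p[0].ravel(),*p[1].ravel(),*p[2]]))
cv2.imwrite("pics/w4c.png",cv2.resize(im[30:190,190:330],None,fx=5,fy=3.6,interpolation=cv2.INTER_CUBIC))
c=np.array([.4798,.0206]);yaw=.0236
for z in (.037,):
  for a,b in((.0415,.0285),(.0415,-.0285),(-.0415,.0285),(-.0415,-.0285)):
    X=[c[0]+a*np.cos(yaw)-b*np.sin(yaw),c[1]+a*np.sin(yaw)+b*np.cos(yaw),z]; r,cc=proj("",X,p); print(a,b,"crop",round((cc-190)*5),round((r-30)*3.6))
```

```text
[0.40022485 0.02101948 0.34940889] [-3.14149838e+00  1.30274584e-03  2.51669113e-02] 7.95 0.07972791768950088
0.0415 0.0285 crop 199 107
0.0415 -0.0285 crop 506 107
-0.0415 0.0285 crop 209 429
-0.0415 -0.0285 crop 493 430
```

View pics/w4c.png

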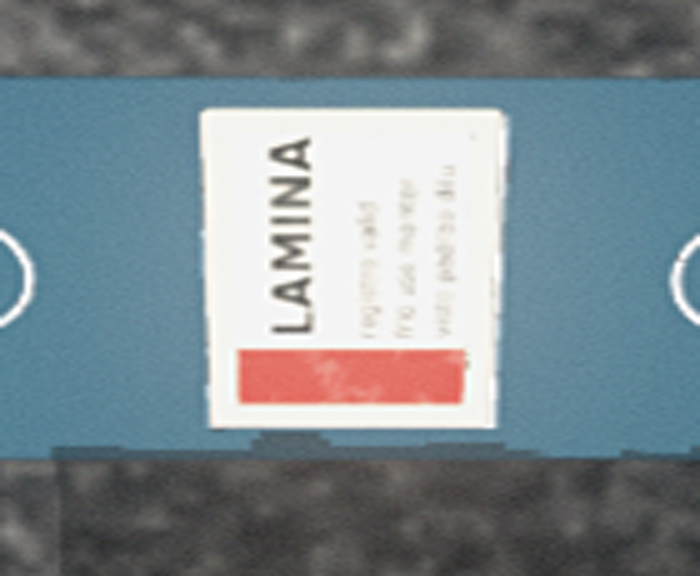

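Emit:
arm_command(plan=[-1,0.205,0.755,0,0.538,-1,0.205,0.755,0,0.538,-1,0.205,0.755,0,0.538,-1,0.205,0.755,0,0.538,-1,0.205,0.755,0,0.538,-1,0.205,0.755,0,0.538,-1,0.205,0.755,0,0.538,-1,0.205,0.755,0,0.538,-1,0.205,0.755,0,0.538,-1,0.205,0.755,0,0.538,-1,0.205,0.755,0,0.538])

```text
time_s: 9.1
ee_pos: [0.4819, 0.3228, 0.3497]
eef_rot: [-3.141, 0.001, 1.149]
force: [-0.4, 0.1, -0.8]
grip_width: 0.0938
```

Run:
```python
from h import *
o=sensors.get_obs();print(o["ee_pos"],o["eef_rot"],o["time_s"],o["grip_width"])
im=vision.camera("wrist"); cv2.imwrite("pics/w5.png",im); p=P("wrist"); np.save("w5.npy",np.array([*p[0].ravel(),*p[1].ravel(),*p[2]]))
r,c=[int(v) for v in proj("",[.506,.377,.031],p)];print(r,c)
cv2.imwrite("pics/w5c.png",cv2.resize(im[max(r-70,0):r+70,c-70:c+70],None,fx=4.2,fy=4.2,interpolation=cv2.INTER_CUBIC))
```

```text
[0.48191067 0.32278587 0.34966116] [-3.14103297e+00  7.08863898e-04  1.14947278e+00] 9.1 0.09379560312746604
127 257
```

View pics/w5.png

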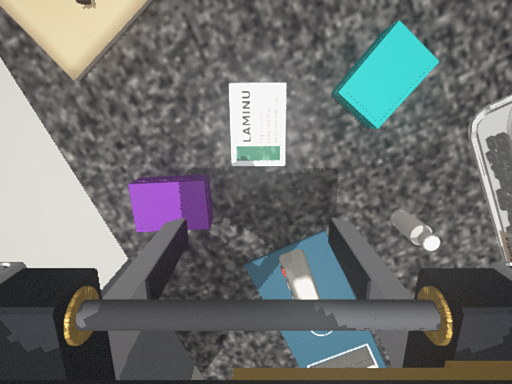

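View pics/w5c.png

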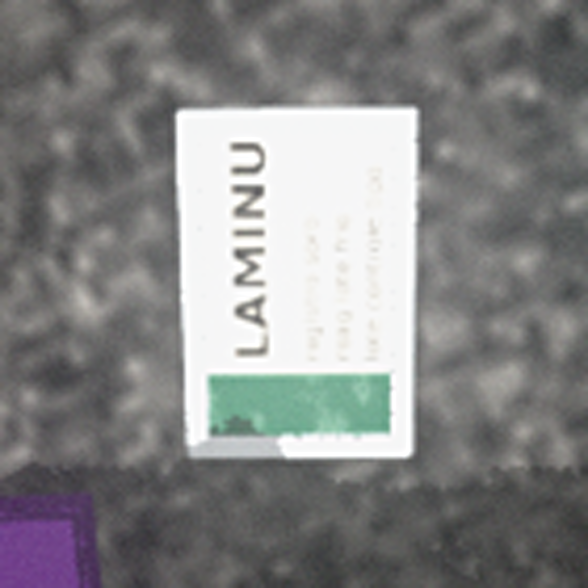

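White box with the green band at wrist ≈(124,258) – unmistakably the green_box; the purple (200,170) and turquoise (75,387) neighbours are clear of it.

Run:
```python
from h import *
p=ld("w5.npy")
C=np.array([[176,110],[417,107],[413,457],[188,458]])/4.2+[187,57]
W=np.array([ray("",(y,x),.031,p)[:2] for x,y in C])*1000; print(W.round(1),W.mean(0),[np.linalg.norm(W[i]-W[i-1]).round(1) for i in range(4)])
a=W[2]+W[3]-W[0]-W[1]; b=W[1]+W[2]-W[0]-W[3]; print("long ang",np.degrees(np.arctan2(a[1],a[0])),"short",np.degrees(np.arctan2(b[1],b[0])))
```

```text
[[498.  426.8]
 [549.  404.7]
 [516.6 329.4]
 [465.4 352. ]] [507.25891463 378.20708087] [np.float64(81.5), np.float64(55.5), np.float64(81.9), np.float64(55.9)]
long ang -113.4273899598405 short -23.656390621328878
```

Emit:
arm_command(plan=[-1,0.063,0.138,-0.08,0.0045,-1,0.063,0.138,-0.16,0.0045,-1,0.063,0.138,-0.224,0.0045,-1,0.063,0.138,-0.224,0.0045,-1,0.063,0.138,-0.224,0.0045,-1,0.063,0.138,-0.224,0.0045])

```text
time_s: 9.75
ee_pos: [0.5072, 0.3781, 0.2629]
eef_rot: [3.14, -0.003, 1.161]
force: [0.1, -0.5, -0.3]
grip_width: 0.0942
```

Run:
```python
from h import *
o=sensors.get_obs();print(o["ee_pos"],o["eef_rot"],o["time_s"])
im=vision.camera("wrist"); cv2.imwrite("pics/w6.png",im); p=P("wrist"); np.save("w6.npy",np.array([*p[0].ravel(),*p[1].ravel(),*p[2]]))
cv2.imwrite("pics/w6c.png",cv2.resize(im[145:275,205:310],None,fx=5,fy=4.5,interpolation=cv2.INTER_CUBIC))
c=np.array([.5073,.3781]);u=np.array([np.cos(np.radians(-113.55)),np.sin(np.radians(-113.55))]);v=np.array([-u[1],u[0]])
for a,b in ((-1,-1),(-1,1),(1,1),(1,-1)):
    X=c+a*.0415*u+b*.0285*v; r,cc=proj("",[*X,.031],p); print(a,b,"crop",round((cc-205)*5),round((r-145)*4.5))
```

```text
[0.50721852 0.37808987 0.26290443] [ 3.13995391e+00 -2.54207170e-03  1.16063161e+00] 9.75
-1 -1 crop 67 73
-1 1 crop 453 73
1 1 crop 435 527
1 -1 crop 85 527
```

View pics/w6c.png

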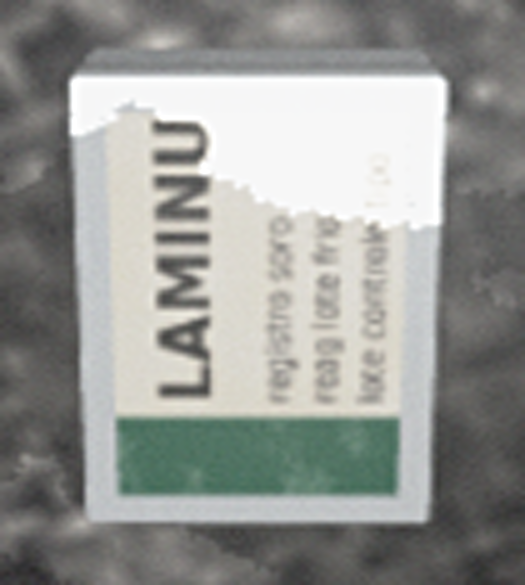

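Emit:
arm_command(plan=[-1,0,0,-0.0675,0,-1,0,0,-0.1375,0,-1,0,0,-0.1375,0,-1,0,0,-0.1375,0,1,0,0,-0.1375,0,1,0,0,-0.1375,0,1,0,0,-0.1375,0,1,0,0,-0.1375,0,1,0,0,-0.1375,0,1,0,0,-0.1375,0], newtons=20)

```text
time_s: 10.8
ee_pos: [0.5069, 0.3783, 0.2058]
eef_rot: [3.142, -0.0, 1.161]
force: [-0.9, -1.1, 2.3]
grip_width: 0.0556
```

Emit:
arm_command(plan=[1,0,0,0.12,0,1,0,0,0.24,0,1,-0.267,-0.893,0.359,-0.543,1,-0.267,-0.893,0.359,-0.543,1,-0.267,-0.893,0.359,-0.543,1,-0.267,-0.893,0.359,-0.543,1,-0.267,-0.893,0.359,-0.543,1,-0.267,-0.893,0.359,-0.543,1,-0.267,-0.893,0.359,-0.543,1,-0.267,-0.893,0.359,-0.543,1,-0.267,-0.893,0.359,-0.543,1,-0.267,-0.893,0.359,-0.543,1,-0.267,-0.893,0.359,-0.543,1,-0.267,-0.893,0.359,-0.543])

```text
time_s: 12.2
ee_pos: [0.4002, 0.0218, 0.349]
eef_rot: [-3.141, 0.001, 0.026]
force: [0.5, -0.5, -0.2]
grip_width: 0.0557
```

Run:
```python
from h import *
o=sensors.get_obs();T=o["ee_pos"];yaw=o["eef_rot"][2];print(T,o["eef_rot"],o["time_s"],o["grip_width"])
im=vision.camera("wrist"); cv2.imwrite("pics/w7.png",im); p=P("wrist"); np.save("w7.npy",np.array([*p[0].ravel(),*p[1].ravel(),*p[2]]))
cv2.imwrite("pics/w7c.png",cv2.resize(im[40:290,190:330],None,fx=5,fy=2.4,interpolation=cv2.INTER_CUBIC))
for c,yw,z in (((.4798,.0206),.0236,.037),(T[:2],yaw,T[2]-.2058+.031)):
  for a,b in((.0415,.0285),(.0415,-.0285),(-.0415,.0285),(-.0415,-.0285)):
    X=[c[0]+a*np.cos(yw)-b*np.sin(yw),c[1]+a*np.sin(yw)+b*np.cos(yw),z]; r,cc=proj("",X,p); print(a,b,"crop",round((cc-190)*5),round((r-40)*2.4))
```

```text
[0.40024737 0.0218295  0.34900696] [-3.14149909e+00  5.06575588e-04  2.63631065e-02] 12.2 0.05569238794237229
0.0415 0.0285 crop 203 49
0.0415 -0.0285 crop 511 49
-0.0415 0.0285 crop 213 263
-0.0415 -0.0285 crop 497 264
0.0415 0.0285 crop 79 334
0.0415 -0.0285 crop 598 334
-0.0415 0.0285 crop 111 643
-0.0415 -0.0285 crop 566 643
```

View pics/w7c.png

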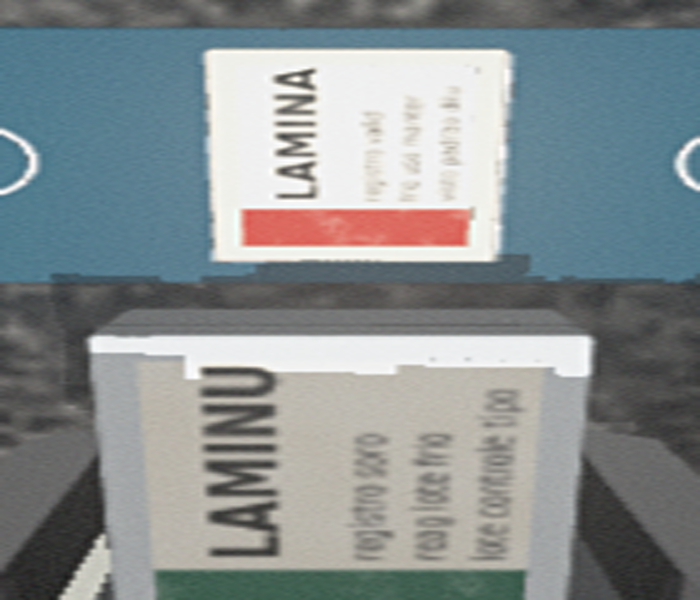

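Emit:
arm_command(plan=[1,0.1,-0.003,-0.02,-0.001,1,0.2,-0.003,-0.09,-0.001,1,0.2,-0.003,-0.16,-0.001,1,0.2,-0.003,-0.16,-0.001,1,0.2,-0.003,-0.16,-0.001,1,0.2,-0.003,-0.16,-0.001,1,0.2,-0.003,-0.16,-0.001,1,0.2,-0.003,-0.16,-0.001])

```text
time_s: 13.05
ee_pos: [0.48, 0.0199, 0.2864]
eef_rot: [3.141, -0.002, 0.022]
force: [0.5, 0.4, -1.3]
grip_width: 0.0559
```

Emit:
arm_command(plan=[1,0.0005,0.0015,-0.05,0.0005,1,0.0005,0.0015,-0.095,0.0005,1,0.0005,0.0015,-0.104,0.0005,1,0.0005,0.0015,-0.104,0.0005,1,0.0005,0.0015,-0.104,0.0005,1,0.0005,0.0015,-0.104,0.0005])

```text
time_s: 13.65
ee_pos: [0.4804, 0.0204, 0.2444]
eef_rot: [3.142, -0.001, 0.023]
force: [0.9, 0.3, -1.5]
grip_width: 0.056
```

Emit:
arm_command(plan=[1,0,0.0005,-0.0025,0,1,0,0.0005,-0.003,0,1,0,0.0005,-0.003,0,-0.4,0,0.0005,-0.003,0,-0.4,0,0.0005,-0.003,0,-0.4,0,0.0005,-0.003,0,-0.7,0,0.0005,-0.003,0,-0.7,0,0.0005,-0.003,0,-0.7,0,0.0005,-0.003,0,-0.7,0,0.0005,0.1,0,-0.7,0,0.0005,0.2,0,-0.7,-0.2,0,0.27,0,-0.7,-0.2,0,0.27,0,-0.7,-0.2,0,0.27,0,-0.7,-0.2,0,0.27,0,-0.7,-0.2,0,0.27,0])

```text
time_s: 15.25
ee_pos: [0.4008, 0.0204, 0.3514]
eef_rot: [-3.142, 0.0, 0.023]
force: [0.4, -0.1, 0.3]
grip_width: 0.0797
```

Run:
```python
from h import *
o=sensors.get_obs();print(o["ee_pos"],o["eef_rot"],o["time_s"],o["grip_width"])
im=vision.camera("wrist"); cv2.imwrite("pics/w8.png",im); p=P("wrist"); np.save("w8.npy",np.array([*p[0].ravel(),*p[1].ravel(),*p[2]]))
cv2.imwrite("pics/w8c.png",cv2.resize(im[30:190,190:330],None,fx=5,fy=3.6,interpolation=cv2.INTER_CUBIC))
c=np.array([.4798,.0206]);yaw=.0236
for a,b in((.0415,.0285),(.0415,-.0285),(-.0415,.0285),(-.0415,-.0285)):
    X=[c[0]+a*np.cos(yaw)-b*np.sin(yaw),c[1]+a*np.sin(yaw)+b*np.cos(yaw),.068]; r,cc=proj("",X,p); print(a,b,"crop",round((cc-190)*5),round((r-30)*3.6))
```

```text
[0.40081027 0.02042033 0.3514168 ] [-3.14156472e+00  1.45806355e-04  2.31021162e-02] 15.25 0.07974027759253095
0.0415 0.0285 crop 178 93
0.0415 -0.0285 crop 520 93
-0.0415 0.0285 crop 192 450
-0.0415 -0.0285 crop 505 450
```

View pics/w8c.png

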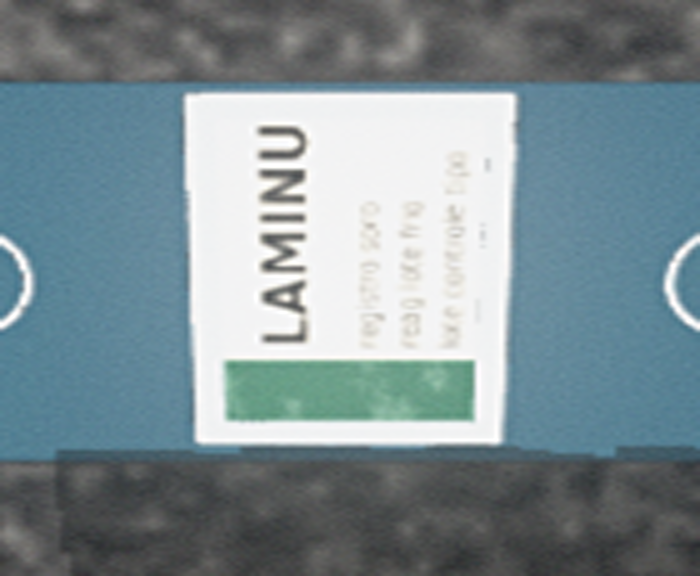

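View pics/w8.png

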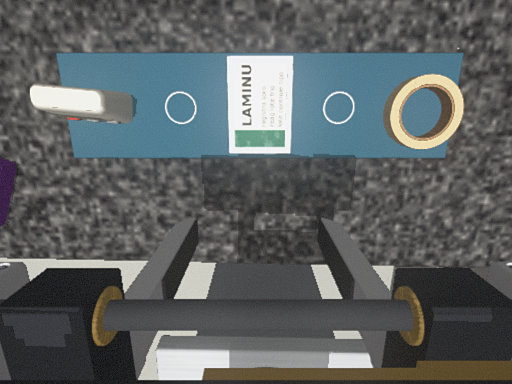

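Run:
```python
from h import *
pt=P("top"); im=cv2.imread("pics/top0.png"); hsv=cv2.cvtColor(im,cv2.COLOR_BGR2HSV)
for nm,r,c,h in(("blue",157,218,(95,125)),("yellow",150,321,(18,35))):
    s=hsv[r-6:r+7,c-6:c+7]; m=(s[...,0]>=h[0])&(s[...,0]<=h[1])&(s[...,1]>110)&(s[...,2]>90); ys,xs=np.nonzero(m); a=(ys.mean()+r-6,xs.mean()+c-6); print(nm,len(ys),a,ray("",a,.088,pt)[:2])
for a in((156.5,268),): print("black",ray("",a,.09,pt)[:2])
print("white",ray("",(159.5,185),.07,pt)[:2])
```

```text
blue 14 (np.float64(156.35714285714286), np.float64(218.21428571428572)) [0.62282022 0.09673142]
yellow 20 (np.float64(149.75), np.float64(320.95)) [ 0.6511402  -0.23053461]
black [ 0.6254864  -0.06190102]
white [0.61290106 0.20483575]
```

Emit:
arm_command(plan=[-0.2,0.2,0,0.15,0.37,-0.2,0.4975,0.19,0.15,0.74,-0.2,0.4975,0.19,0.15,0.74,-0.2,0.4975,0.19,0.15,0.74,-0.2,0.4975,0.19,0.15,0.74,-0.2,0.4975,0.19,0.15,0.74,-0.2,0.4975,0.19,0.15,0.74,-0.2,0.4975,0.19,0.15,0.74,-0.2,0.4975,0.19,0.15,0.74,-0.2,0.4975,0.19,0.15,0.74,-0.2,0.4975,0.19,0.15,0.74])

```text
time_s: 16.4
ee_pos: [0.6, 0.0965, 0.4103]
eef_rot: [-3.14, 0.0, 1.579]
force: [0.2, 1.2, 0.2]
grip_width: 0.0563
```

Emit:
arm_command(plan=[-0.2,0,0,-0.05,0.75,-0.2,0,0,-0.05,0.75,-0.2,0,0,-0.05,0.75,-0.2,0,0,-0.05,0.75,-0.2,0,0,-0.05,0.75,-0.2,0,0,-0.05,0.75,-0.2,0,0,-0.05,0.75,-0.2,0,0,-0.05,0.75,-0.2,0,0,-0.05,0.75,-0.2,0,0,-0.05,0.75,-0.2,0,0,-0.05,0.75,-0.2,0,0,-0.05,0.75,-0.2,0,0,-0.05,0.75])

```text
time_s: 17.7
ee_pos: [0.5997, 0.0965, 0.3908]
eef_rot: [-3.141, -0.001, 3.141]
force: [-0.1, -0.3, 0.2]
grip_width: 0.0567
```

Run:
```python
from h import *
o=sensors.get_obs();print(o["ee_pos"],o["eef_rot"],o["time_s"],o["grip_width"],o["qpos"])
im=vision.camera("wrist"); cv2.imwrite("pics/w9.png",im); p=P("wrist"); np.save("w9.npy",np.array([*p[0].ravel(),*p[1].ravel(),*p[2]]))
```

```text
[0.59965198 0.09647351 0.39081735] [-3.14146423e+00 -1.12708992e-03  3.14139077e+00] 17.7 0.056715209529484376 [ 9.92204423e-02  4.39022996e-01  1.36429978e+00 -1.63564900e-05
  1.33940415e+00 -1.47137032e+00]
```

View pics/w9.png

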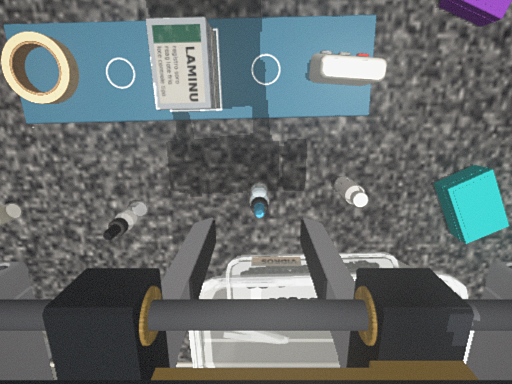

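Run:
```python
from h import *
p=ld("w9.npy");im=cv2.imread("pics/w9.png")
cv2.imwrite("pics/w9c.png",cv2.resize(im[170:240,230:290],None,fx=8,fy=8,interpolation=cv2.INTER_CUBIC))
for X in((.626,.0955),(.63,.0955)):
  for z in(0,.06,.09):
    r,c=proj("",[*X,z],p);print(X,z,round((c-230)*8),round((r-170)*8))
```

```text
(0.626, 0.0955) 0 215 159
(0.626, 0.0955) 0.06 214 275
(0.626, 0.0955) 0.09 213 350
(0.63, 0.0955) 0 215 182
(0.63, 0.0955) 0.06 214 302
(0.63, 0.0955) 0.09 213 379
```

View pics/w9c.png

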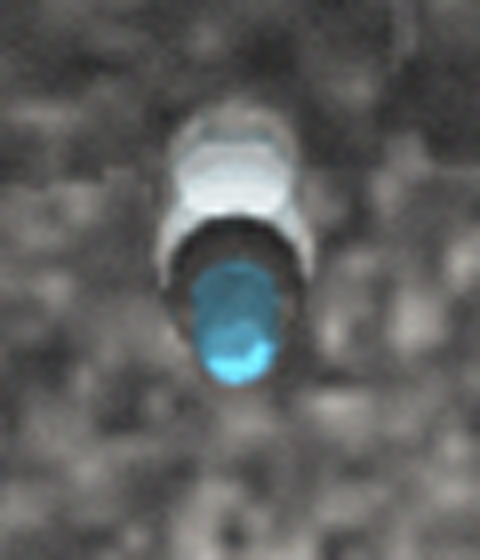

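Emit:
arm_command(plan=[-0.2,0.0665,0.0055,-0.1,0,-0.2,0.0665,0.0055,-0.2,0,-0.2,0.0665,0.0055,-0.227,0,-0.2,0.0665,0.0055,-0.227,0,-0.2,0.0665,0.0055,-0.227,0,-0.2,0.0665,0.0055,-0.227,0])

```text
time_s: 18.35
ee_pos: [0.626, 0.0987, 0.3033]
eef_rot: [3.141, 0.003, -3.14]
force: [0.5, 0.7, 0.4]
grip_width: 0.0563
```

Run:
```python
from h import *
o=sensors.get_obs();print(o["ee_pos"],o["eef_rot"],o["time_s"],o["grip_width"])
im=vision.camera("wrist"); cv2.imwrite("pics/w10.png",im); p=P("wrist"); np.save("w10.npy",np.array([*p[0].ravel(),*p[1].ravel(),*p[2]]))
for z in(0,.06,.09):
    r,c=proj("",[.6263,.0987,z],p);print(z,r,c)
```

```text
[0.62603158 0.09868057 0.30326645] [ 3.14125174  0.00335195 -3.13969474] 18.35 0.056336755963341714
0 187.6623653442026 257.5295454399866
0.06 207.58141275009143 257.5424983376263
0.09 221.69394498504542 257.55167539221884
```

View pics/w10.png

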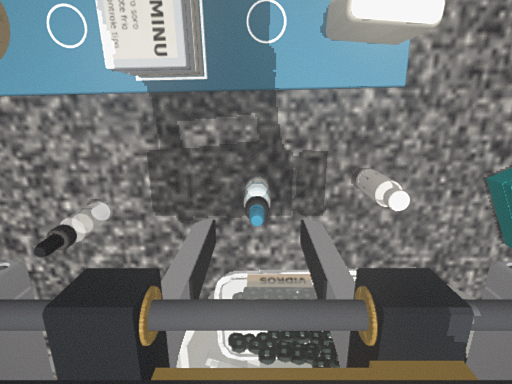

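Emit:
arm_command(plan=[-0.2,0,0,-0.1,0,-0.2,0,0,-0.17,0,-0.2,0,0,-0.2125,0,-0.2,0,0,-0.2125,0,0.2,0,0,-0.2125,0,0.5,0,0,-0.2125,0,1,0,0,-0.2125,0,1,0,0,-0.2125,0,1,0,0,-0.2125,0,1,0,0,-0.2125,0,1,0,0,-0.2125,0,1,0,0,-0.2125,0], newtons=8)

```text
time_s: 19.6
ee_pos: [0.626, 0.0986, 0.2164]
eef_rot: [3.142, 0.001, -3.139]
force: [-1.0, -0.6, 5.5]
grip_width: 0.023
```

Emit:
arm_command(plan=[1,0,0,0.05,0,1,0,0,0.12,0,1,0,0,0.2,0,1,-0.1,0.018,0.2,0,1,-0.2,0.018,0.2,0,1,-0.3,0.018,0.2,0,1,-0.37,0.018,0.2,0,1,-0.37,0.018,0.1,0,1,-0.37,0.018,0.07,0,1,-0.37,0.018,0.07,0,1,-0.37,0.018,0.07,0,1,-0.37,0.018,0.07,0])

```text
time_s: 20.8
ee_pos: [0.4784, 0.1059, 0.2448]
eef_rot: [3.141, 0.001, -3.14]
force: [-0.7, 0.6, -0.1]
grip_width: 0.0227
```

Run:
```python
from h import *
o=sensors.get_obs();print(o["ee_pos"],o["eef_rot"],o["time_s"],o["grip_width"],o["force"])
im=vision.camera("wrist"); cv2.imwrite("pics/w11.png",im)
```

```text
[0.47844773 0.1058638  0.24475148] [ 3.14140815e+00  1.20036621e-03 -3.13953146e+00] 20.8 0.022689166592430147 [-0.6610473   0.63082749 -0.13057838]
```

View pics/w11.png

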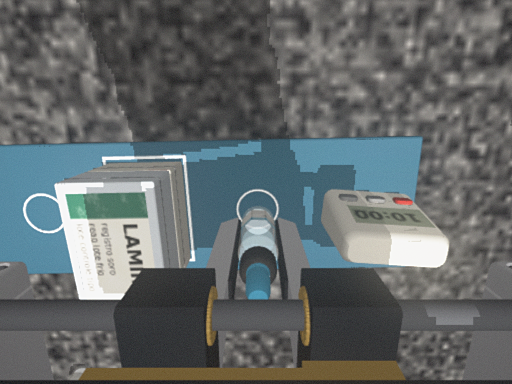

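Emit:
arm_command(plan=[1,-0.0012,-0.0005,-0.03,0,1,-0.0012,-0.0005,-0.05,0,1,-0.0012,-0.0005,-0.055,0,1,-0.0012,-0.0005,-0.055,0,1,-0.0012,-0.0005,-0.055,0])

```text
time_s: 21.35
ee_pos: [0.4773, 0.1056, 0.2214]
eef_rot: [-3.141, -0.001, -3.139]
force: [0.4, -0.9, -0.5]
grip_width: 0.0228
```

Emit:
arm_command(plan=[1,0,0,0,0,0.45,0,0,0,0,0.3,0,0,0,0,0.1,0,0,0,0,0.1,0,0,0,0,0.1,0,0,0,0,0.1,0,0,0,0,0.1,0,0,0.05,0,0.1,0,0,0.15,0,0.1,0,0,0.25,0,0.1,0,0,0.35,0,0.1,0,0,0.45,0,0.1,0,0,0.45,0,0.1,0,0,0.45,0,0.1,0,0,0.45,0])

```text
time_s: 22.85
ee_pos: [0.4772, 0.1056, 0.4005]
eef_rot: [-3.141, -0.002, -3.139]
force: [0.0, -0.0, 0.2]
grip_width: 0.0419
```

Run:
```python
from h import *
o=sensors.get_obs();print(o["ee_pos"],o["eef_rot"],o["time_s"],o["grip_width"],o["force"])
im=vision.camera("wrist"); cv2.imwrite("pics/w12.png",im)
```

```text
[0.47723844 0.10562617 0.40052501] [-3.14132268e+00 -2.07906527e-03 -3.13946690e+00] 22.85 0.04192469850601242 [ 0.02729394 -0.00665389  0.16463726]
```

View pics/w12.png

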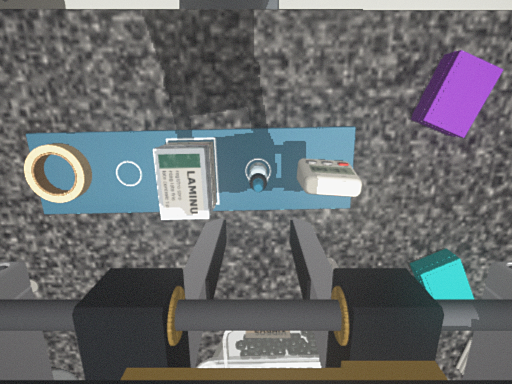

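Emit:
arm_command(plan=[-0.2,0.357,-0.844,0,0,-0.2,0.357,-0.844,0,0,-0.2,0.357,-0.844,0,0,-0.2,0.357,-0.844,0,0,-0.2,0.357,-0.844,0,0,-0.2,0.357,-0.844,0,0,-0.2,0.357,-0.844,0,0,-0.2,0.357,-0.844,0,0,-0.2,0.357,-0.844,0,0,-0.2,0.357,-0.844,0,0,-0.2,0.357,-0.844,0,0])

```text
time_s: 24.0
ee_pos: [0.6201, -0.2308, 0.4015]
eef_rot: [3.141, -0.001, -3.138]
force: [-0.5, 0.5, 0.9]
grip_width: 0.056
```

Run:
```python
from h import *
o=sensors.get_obs();print(o["ee_pos"],o["eef_rot"],o["time_s"],o["grip_width"])
im=vision.camera("wrist"); cv2.imwrite("pics/w13.png",im); p=P("wrist"); np.save("w13.npy",np.array([*p[0].ravel(),*p[1].ravel(),*p[2]]))
for X in((.65,-.232),):
  for z in(0,.06,.09):
    r,c=proj("",[*X,z],p);print(X,z,c,r,round((c-230)*8),round((r-160)*8))
cv2.imwrite("pics/w13c.png",cv2.resize(im[160:230,230:290],None,fx=8,fy=8,interpolation=cv2.INTER_CUBIC))
```

```text
[ 0.62009627 -0.23082109  0.4015162 ] [ 3.14117297e+00 -6.49888187e-04 -3.13835042e+00] 24.0 0.056018219718475315
(0.65, -0.232) 0 256.56227700016314 189.93719609090863 212 239
(0.65, -0.232) 0.06 256.4001846889033 204.02186148186033 211 352
(0.65, -0.232) 0.09 256.29656064237884 213.02605181272577 210 424
```

View pics/w13.png

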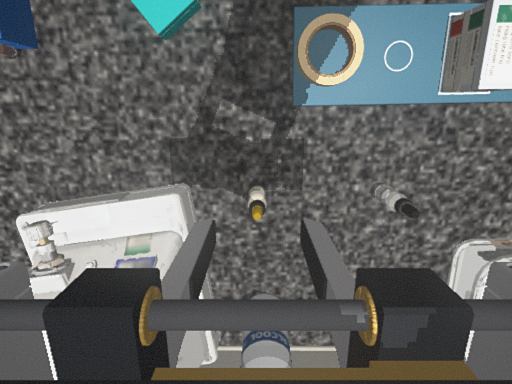

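View pics/w13c.png

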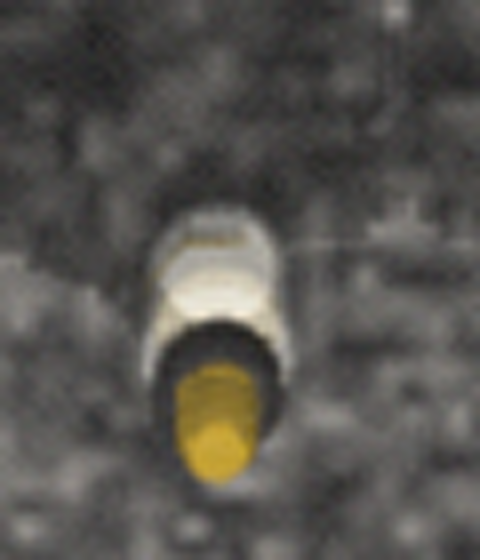

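Emit:
arm_command(plan=[-0.2,0.085,0,-0.05,-0.1667,-0.2,0.085,0,-0.1,-0.1667,-0.2,0.085,0,-0.18,-0.1667,-0.2,0.085,0,-0.254,-0.1667,-0.2,0.085,0,-0.254,-0.1667,-0.2,0.085,0,-0.254,-0.1667,-0.2,0.085,0,-0.254,-0.1667])

```text
time_s: 24.75
ee_pos: [0.6544, -0.2317, 0.3028]
eef_rot: [-3.141, 0.003, 2.795]
force: [-0.2, 0.3, 0.7]
grip_width: 0.0564
```

Run:
```python
from h import *
o=sensors.get_obs();print(o["ee_pos"],o["eef_rot"],o["time_s"],o["grip_width"])
im=vision.camera("wrist"); cv2.imwrite("pics/w14.png",im); p=P("wrist"); np.save("w14.npy",np.array([*p[0].ravel(),*p[1].ravel(),*p[2]]))
for z in(0,.06,.09):
    r,c=proj("",[.6542,-.231,z],p);print(z,r,c)
```

```text
[ 0.65442458 -0.23167283  0.3027809 ] [-3.14147421  0.00322269  2.79523481] 24.75 0.05643212688475742
0 187.03223613247536 258.23064388128773
0.06 206.84584342239899 258.3734780124178
0.09 220.89430158667105 258.4747518131069
```

View pics/w14.png

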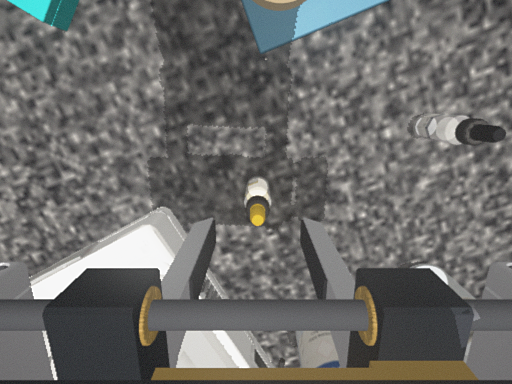

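Emit:
arm_command(plan=[-0.2,0,0.001,-0.1,0,-0.2,0,0.001,-0.17,0,-0.2,0,0.001,-0.2125,0,-0.2,0,0.001,-0.2125,0,0.2,0,0.001,-0.2125,0,0.5,0,0.001,-0.2125,0,1,0,0.001,-0.2125,0,1,0,0.001,-0.2125,0,1,0,0.001,-0.2125,0,1,0,0.001,-0.2125,0,1,0,0.001,-0.2125,0,1,0,0.001,-0.2125,0], newtons=8)

```text
time_s: 26.0
ee_pos: [0.6543, -0.2316, 0.2159]
eef_rot: [-3.142, 0.001, 2.795]
force: [-0.6, 1.0, 4.8]
grip_width: 0.0228
```

Emit:
arm_command(plan=[1,0,0,0.05,0,1,0,0,0.12,0,1,0,0,0.25,0,1,-0.1,0.05,0.25,0,1,-0.2,0.1,0.25,0.05,1,-0.3,0.2,0.25,0.12,1,-0.38,0.3,0.25,0.167,1,-0.431,0.418,0.25,0.167,1,-0.431,0.418,0.18,0.167,1,-0.431,0.418,0.08,0.167,1,-0.431,0.418,0.07,0.167,1,-0.431,0.418,0.07,0.167,1,-0.431,0.418,0.07,0.167,1,-0.431,0.418,0.07,0.167])

```text
time_s: 27.4
ee_pos: [0.4822, -0.0647, 0.2447]
eef_rot: [-3.141, 0.002, -3.139]
force: [0.2, -0.5, -0.7]
grip_width: 0.023
```

Run:
```python
from h import *
o=sensors.get_obs();print(o["ee_pos"],o["eef_rot"],o["time_s"],o["grip_width"],o["force"])
im=vision.camera("wrist"); cv2.imwrite("pics/w15.png",im)
```

```text
[ 0.48220081 -0.06465296  0.24466664] [-3.14114067e+00  2.15374234e-03 -3.13918364e+00] 27.4 0.02299971457880567 [ 0.16331856 -0.48268279 -0.66532009]
```

View pics/w15.png

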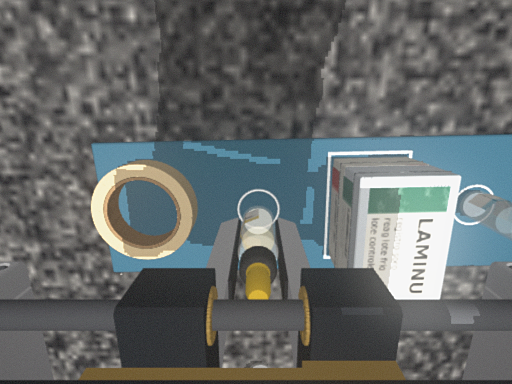

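Emit:
arm_command(plan=[1,-0.001,0.0005,-0.03,0,1,-0.001,0.0005,-0.05,0,1,-0.001,0.0005,-0.055,0,1,-0.001,0.0005,-0.055,0,1,-0.001,0.0005,-0.055,0])

```text
time_s: 27.95
ee_pos: [0.4813, -0.0641, 0.2208]
eef_rot: [3.141, -0.001, -3.139]
force: [0.9, -0.2, -0.2]
grip_width: 0.0229
```

Emit:
arm_command(plan=[1,0,0,0,0,0.45,0,0,0,0,0.3,0,0,0,0,0.1,0,0,0,0,0.1,0,0,0,0,0.1,0,0,0,0,0.1,0,0,0,0,0.1,0,0,0.05,0,0.1,0,0,0.15,0,0.1,0,0,0.25,0,0.1,0,0,0.35,0,0.1,0,0,0.45,0,0.1,0.12,0.2125,0.45,0,0.1,0.12,0.2125,0.45,0,0.1,0.12,0.2125,0.45,0,0.1,0.12,0.2125,0.45,0,0.1,0.12,0.2125,0.45,0])

```text
time_s: 29.65
ee_pos: [0.5291, 0.0202, 0.4011]
eef_rot: [-3.141, -0.0, -3.139]
force: [-0.1, 1.0, -0.3]
grip_width: 0.0425
```

Run:
```python
from h import *
o=sensors.get_obs();print(o["ee_pos"],o["eef_rot"],o["time_s"],o["grip_width"],o["force"])
im=vision.camera("wrist"); cv2.imwrite("pics/w16.png",im); p=P("wrist"); np.save("w16.npy",np.array([*p[0].ravel(),*p[1].ravel(),*p[2]]))
cv2.imwrite("pics/w16c.png",cv2.resize(im[70:230,60:460],None,fx=2,fy=2.5,interpolation=cv2.INTER_CUBIC))
for n,X in(("blue",(.4779,.1057)),("yellow",(.4818,-.0644))):
  for z in(.006,.066,.096): print(n,z,[round(v,1) for v in proj("",[*X,z],p)])
s=vision.camera("scene");cv2.imwrite("pics/s16.png",cv2.resize(s[100:280,80:340],None,fx=3,fy=3,interpolation=cv2.INTER_CUBIC))
```

```text
[0.52907826 0.02019964 0.40109501] [-3.14143042e+00 -4.34250735e-04 -3.13922853e+00] 29.65 0.04254120537710278 [-0.07400605  1.00089815 -0.29323969]
blue 0.006 [np.float64(130.0), np.float64(325.3)]
blue 0.066 [np.float64(134.2), np.float64(337.9)]
blue 0.096 [np.float64(137.0), np.float64(346.1)]
yellow 0.006 [np.float64(132.9), np.float64(191.3)]
yellow 0.066 [np.float64(137.7), np.float64(179.0)]
yellow 0.096 [np.float64(140.8), np.float64(171.0)]
```

View pics/w16c.png

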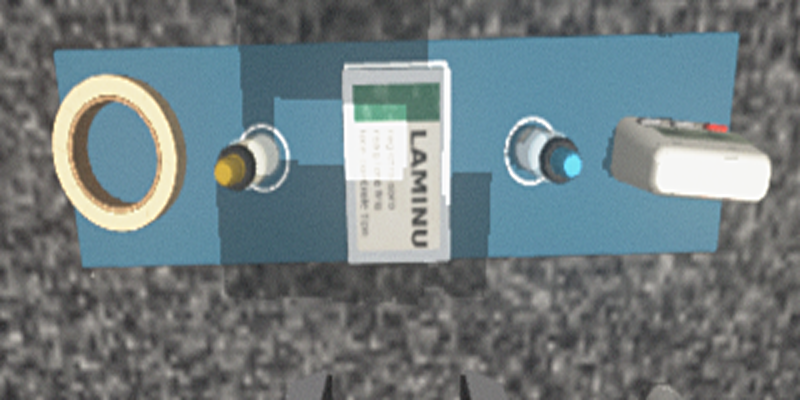

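View pics/s16.png

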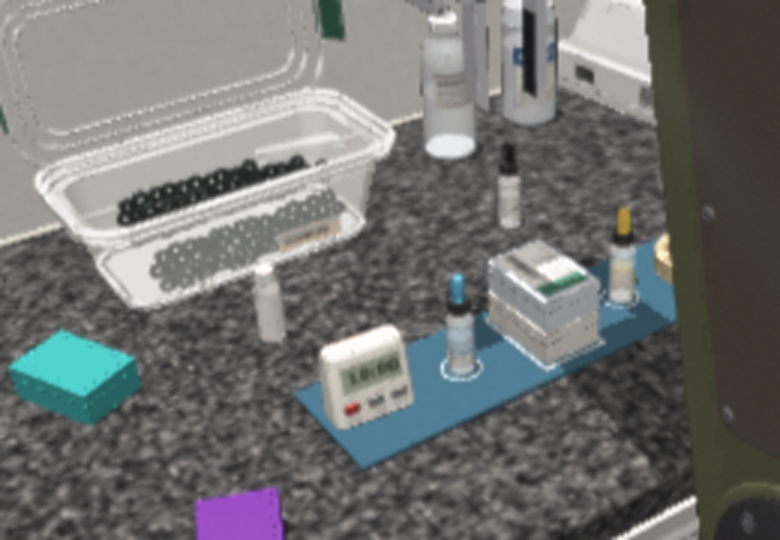

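Run:
```python
from h import *
im=cv2.imread("pics/w16.png");p=ld("w16.npy")
a=im[105:160,160:215];b=im[105:160,305:360]
o=[]
for s,(r0,c0),X in((a,(105,160),(.4818,-.0644)),(b,(105,305),(.4779,.1057))):
    k=7;q=cv2.resize(s,None,fx=k,fy=k,interpolation=cv2.INTER_CUBIC)
    for z,rad,col in((.006,.016,(0,255,0)),(.006,.0115,(0,0,255)),(.096,.004,(255,0,255))):
        pts=[]
        for t in np.linspace(0,2*np.pi,60):
            r,c=proj("",[X[0]+rad*np.cos(t),X[1]+rad*np.sin(t),z],p);pts.append([(c-c0+.5)*k,(r-r0+.5)*k])
        cv2.polylines(q,[np.int32(pts)],True,col,1)
    o.append(q)
cv2.imwrite("pics/w16d.png",np.hstack(o))
```

```text
(no output)
```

View pics/w16d.png

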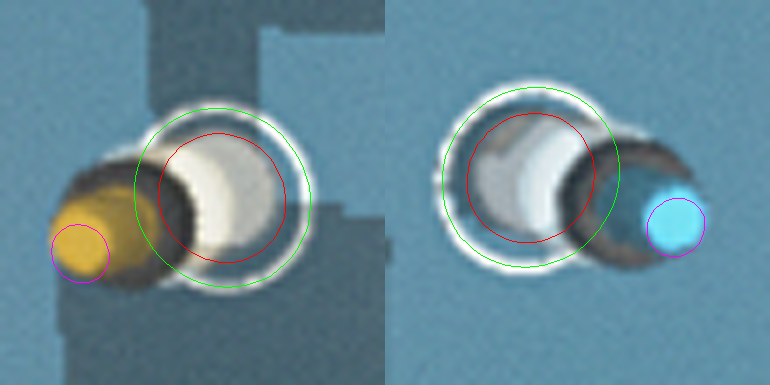

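```bash
python3 -c "
from h import *
print(job.hand_in())"
```

```text
the job is handed in; nothing more can be done
None
```

The slide-mounting place is set out as asked, and I handed the job in at about 30 s of the 106 s allowed. `hand_in` reports no verdict.

- **Boxes:** The red-ended box lies in the printed rectangle, with its corners within about 0.5 mm of where they should be. The green-ended box sits on top of it. It is within about 1 mm of square, and both coloured ends face the robot.
- **Bottles:** The blue-capped bottle stands upright on the ring by the timer, and the yellow-capped one on the ring by the tape. Each was released with the gripper within about 0.7 mm of the ring centre.
- **Left alone:** The black-capped and white-capped bottles and the look-alike boxes were not touched. In the last scene picture the black and white bottles still stand upright where they were.
- **Disagreement:** In the last wrist picture the yellow cap appears 2–4 pixels (about 2–3 mm) off its predicted place. Both bottle bases appear about 2 mm off their ring centres, each towards its cap. I put the base offset down to the rounded glass bottoms and did not correct either.

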